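Flick the sample carousel and brake it on the red mark

TASK

Flick one of the carousel's upright steel posts with a fingertip so that the carousel spins freely and briskly, untouched, faster than one turn in six seconds. While it is still turning, brake it by pressing a fingertip on the black rubber cap at its hub, as the red band on the rim comes round to the yellow pointer, and keep pressing until it stands with the pointer at the red band; then let go so that it stays there. Press the cap gently (well below 25 N), grasp nothing, and leave the glassware, tray and weight beside it where they are.

Things in the scene. Friction and masses are not known exactly. Their poses are not given: they have to be found in the camera images.
- stand: the whole carousel unit, fixed to the worktop: grey round foot 180 mm across with the carousel on top. Origin on the worktop under the carousel's axis, z up; its -x axis points from the axis to the yellow pointer. The pointer's bracket reaches 132 mm out from the axis and 61 mm up; nothing else fixed reaches beyond the foot
- carousel (a joint): angle of the carousel about its vertical axis, rad, growing anticlockwise seen from above, no end stops, counting on over many turns; a multiple of 2 pi when the red band is at the pointer. It weighs about 1 kg (0.8 to 1.2) and turns on a bearing with little drag: flicked to 2 rad/s, either way, it runs on for about 1.3 to 2 turns and stops by itself after about 11 to 16 s
- red_band (a point): middle of the red band on the pale grey disc's rim (band 36 mm wide along the rim), 100 mm from the axis, at the disc's top, 56 mm above the worktop; it turns with the carousel. The disc is 200 mm across; six capped vials stand fixed in it on a circle of 55 mm radius, tops 82 mm above the worktop: a red-capped one behind the red band, the others white and blue
- pointer (a point): the point of the rim that the yellow pointer points at, 100 mm from the axis, 56 mm above the worktop; fixed. Keep clear of the furniture behind the carousel: a tower computer 360 mm high (x over 0.58, y from 0.05 to 0.25) and a moisture balance 210 mm high (x over 0.59, y below -0.35)
- cap: black rubber brake cap on the hub, 33 mm across at its foot, 27 mm at its flat top, turning with the carousel; origin on the axis at its underside, 15 mm below its top. It is sprung: it yields downward at most 12 mm, needing about 1 N to start and 5 N to reach the bottom. A fingertip pressed on it stops the carousel within some tenths of a second
- cap_top (a point): centre of the brake cap's flat top, on the carousel's axis, 102 mm above the worktop, higher than the vials
- post_1 (a point): flick post 1 of 3 on the carousel, 120 degrees apart: upright steel rod 12 mm in diameter standing 92 mm from the axis, from the disc at 56 mm up to a round top 108 mm above the worktop; this point is on its axis, 98 mm above the worktop. The red band lies midway between posts 2 and 3. Above 82 mm only posts and cap stand up from the carousel
- post_2 (a point): flick post 2 of 3 on the carousel, 120 degrees apart: upright steel rod 12 mm in diameter standing 92 mm from the axis, from the disc at 56 mm up to a round top 108 mm above the worktop; this point is on its axis, 98 mm above the worktop. The red band lies midway between posts 2 and 3. Above 82 mm only posts and cap stand up from the carousel
- post_3 (a point): flick post 3 of 3 on the carousel, 120 degrees apart: upright steel rod 12 mm in diameter standing 92 mm from the axis, from the disc at 56 mm up to a round top 108 mm above the worktop; this point is on its axis, 98 mm above the worktop. The red band lies midway between posts 2 and 3. Above 82 mm only posts and cap stand up from the carousel
- flask: bystander, loose: conical glass flask, 82 mm wide, 128 mm high; origin at the centre of its underside
- beaker: bystander, loose: glass beaker, 58 mm wide, 68 mm high; origin at the centre of its underside
- tray: bystander, loose: open yellow plastic tray, 42 x 78 x 22 mm; origin at the centre of its underside
- weight: bystander, loose: white knobbed calibration weight, 28 mm wide, 52 mm high; origin at the centre of its underside

How it is judged:
On the way, in this order (a step that is already met when the one before it is completed fails the run):
1. the carousel spins free, faster than 1 rad/s, with nothing touching it, for 0.3 s ((velocity of joint carousel above 1 rad/s or velocity of joint carousel below -1 rad/s) and contact force between each of the arm, the fingers and stand below 0.05 N), for 0.3 s.
2. a fingertip is on the brake cap while the carousel still turns (over 0.1 rad/s) and the red band is within 80 mm of the pointer ((velocity of joint carousel above 0.1 rad/s or velocity of joint carousel below -0.1 rad/s) and contact force between the fingers and cap above 0.1 N and horizontal distance between red_band and pointer below 0.08 m).
3. it stands still under the fingertip on the cap with the red band's middle within 20 mm of the pointer (velocity of joint carousel between -0.05 and 0.05 rad/s and horizontal distance between red_band and pointer below 0.02 m and contact force between the fingers and cap above 0.3 N), for 0.2 s.
At the end, for the whole second after the job is handed in: the carousel is at rest (under 0.05 rad/s), the red band's middle within 20 mm of the point the pointer marks, and flask, beaker, tray and weight within 20 mm of where they started (velocity of joint carousel between -0.05 and 0.05 rad/s and horizontal distance between red_band and pointer below 0.02 m and distance of each of flask, beaker, tray, weight from where it was at the start of the episode below 0.02 m); the robot touches nothing.
It fails at once if the fingers press the brake cap with more than 25 N (contact force between the fingers and cap above 25 N).
It fails at once if a bystander is moved by more than 20 mm, lifted or carried (distance of any of flask, beaker, tray, weight from where it was at the start of the episode above 0.02 m).
It fails at once if a bystander is tipped by more than 0.3 rad (angle between any of flask, beaker, tray, weight's own z axis and vertical above 0.3 rad).
It also fails if it takes over 58 s, if anything falls off the work surface, if the arm or the gripper's body presses on something with over 40 N, if the wrist force passes 120 N, or if a joint passes its speed limit or range.

ROBOT

A 6-joint arm with a two-finger parallel gripper is mounted at the origin on a cart in front of the work surface, level with it; the furniture and walls round the work are solid. World frame = base frame: x ahead of the robot, y to its left, z up, the work surface at z = 0. Lengths are in m, angles in rad, forces in N, time in s.
With the tool pointing down it reaches from about 0.4 to 0.825 m from the base axis. Payload 7 kg.
Tool frame: the origin (TCP) lies between the finger pads; the fingertips stand tcp_to_tips ahead of it and the grasp point (between the pads) lies 6 mm ahead of it (tcp_to_tips is the distance from the TCP to the fingertips, in m); y points along the fingers, z is the direction in which the jaws open and shut, and the axes are right-handed (so a half turn about y gives the same grasp; the last joint's range is limited). The gripper opens to 85 mm and grips with 20 to 120 N. Pads are 22 mm wide; open, the fingers measure 114 mm over their backs; the gripper's body (76 mm by 85 mm) begins 54 mm behind the grasp point. The pads swing forward as they close: fully open they stand 13 mm farther back than shut.
Start: joints at [-1.012, 0.359, 0.012, 0, -1.224, -0.288], TCP at [0.181, -0.65, 0.228] pointing down, gripper open.
Joint ranges: [-3.07, 3.07], [-1.43, 2.12], [-1.02, 1.25], [-3.03, 1.67], [-3.05, -0], [-3.03, 3.03]. Speed limits (rad/s): [2.39, 2.39, 3.01, 3.14, 3.14, 3.14].

INTERFACE

Orientations are given as a 3x3 rotation matrix whose columns are the frame's x, y, z axes.
In Python, from plant import observe, camera, camera_params, hand_in, tcp_to_tips gives the robot as it stands.
- The arm moves only by the tool jog_arm, never from a script. Its argument "increments" is a list of rows, each an object with "linear": the shift along the tool's x, y, z in mm, a list of three; "turn": the turn, a rotation vector about the tool's x, y, z in degrees, a list of three; "hand": the opening, from 0 (shut) to 1 (fully open). In form: [{"linear": [tx, ty, tz], "turn": [rx, ry, rz], "hand": hand}, ...]. A call has 1 to 20 rows; each row shifts and turns the pose as measured when the row begins, along the tool's axes as they then stand; what a row does not reach is not made up. A row lasts 1/8 s, in which the tool goes at most 62.5 mm and 10.7 degrees, less where a joint would pass 70% of its speed; a pose out of reach is approached as far as the arm can. A call with a gripper value outside its range is refused whole. The fingers move at their own pace and stop on an object; "newtons" is the grip in N (left out, the last holds). Time passes only in rows, so rows that do not move let the fingers close. It gives the time, the measured TCP pose, the force and the opening at its end, in the units of the state.
- observe(): the state, without advancing time (a new reading comes with each control period).
- camera(name): name is "side" or "top" or "wrist"; returns the picture (400x640x3 uint8, red, green, blue); there is no depth.
- camera_params(name): a dict with "intrinsics" (3x3 intrinsics, pixels), "D" ([k1, k2, p1, p2, k3] as OpenCV has them; the pictures are not rectified), "rvec" (rotation vector, rad) and "tvec" (3), from world to camera coordinates, as OpenCV has them. Camera axes: x right, y down, z forward; pixel columns grow to the right and rows downward; lengths in m; the calibration is good to about 2 mm. A picture is of the moment at which its call begins: read the wrist's pose just before it. camera_params takes no time and is no camera call; for the wrist camera it gives the pose at the moment of the call.
- hand_in(): hands the job in, once; it reports no verdict.
The state is a dict: "clock": time; "joints": joint angles; "joint_velocities": joint speeds; "joint_torque": joint torques, N m; "tcp_pos": TCP position; "tool_rot": TCP orientation; "wrist_force": force on the tool from outside, world axes, zero at the start; "moment": the same for the moment, N m; "gripper_width": finger opening in m.
Only numpy, scipy, OpenCV 4.12 (cv2) and the standard library are available. Lean on these libraries where they do the work, as an engineer would, in place of code of your own. Each camera call takes 0.05 s, during which the arm holds its last target.

## Working session

There is one attempt and no reset: what is moved stays moved. The work goes in short steps, Python scripts to look and compute and a tool call to move; the robot and the scene stay as the last step left them, time stands still between calls to the robot, and variables do not carry over. Pictures are saved under pics/ and viewed, and the job is handed in when it is done.

Besides the shell and the picture viewer there is one more tool, called after ">>>" as name([rows], argument=value, ...), one row to a line, values as JSON. jog_arm: Moves the arm, as the interface text tells. Its arguments: {"type":"object","properties":{"increments":{"type":"array"},"newtons":{"type":"number"}},"required":["increments"]}

```bash
ls; mkdir -p pics; python3 - <<'E'
from plant import *
import cv2
print(observe(), tcp_to_tips() if callable(tcp_to_tips) else tcp_to_tips)
for n in ["side","top"]:
    cv2.imwrite(f"pics/{n}0.png", camera(n)[:,:,::-1])
    print(n, camera_params(n))
E
```

```text
pics
{'clock': 0.0, 'joints': array([-1.01189654e+00,  3.59393391e-01,  1.10639462e-02, -3.20934631e-04,
       -1.22407847e+00, -2.88104427e-01]), 'joint_velocities': array([-2.80916969e-04, -6.58564933e-05, -6.55942450e-04,  4.77149649e-04,
       -1.35186161e-04,  9.78430809e-04]), 'joint_torque': array([-1.99513088e-03, -5.83318412e+01,  2.93411261e+01,  6.93658277e+00,
       -6.09875002e-03, -1.20674628e-05]), 'tcp_pos': array([ 0.18040491, -0.64995428,  0.22716694]), 'tool_rot': array([[ 9.63587626e-01, -5.98633554e-04, -2.67392088e-01],
       [ 2.67392705e-01,  1.52640455e-03,  9.63586432e-01],
       [-1.68686671e-04, -9.99998656e-01,  1.63089478e-03]]), 'wrist_force': array([0.26081432, 0.04693068, 0.08815573]), 'moment': array([ 0.02083997, -0.04147268, -0.00411817]), 'gripper_width': 0.08518557029844004} 0.025
side {'intrinsics': array([[470.53514978,   0.        , 317.60310145],
       [  0.        , 470.53514978, 206.07705839],
       [  0.        ,   0.        ,   1.        ]]), 'D': array([-0.04114454,  0.        ,  0.        ,  0.        ,  0.        ]), 'rvec': array([ 2.04755204e+00,  4.41104534e-02, -2.04317627e-03]), 'tvec': array([-0.51391179,  0.02854928,  1.41249122])}
top {'intrinsics': array([[504.1353707 ,   0.        , 315.07528879],
       [  0.        , 504.1353707 , 205.93646441],
       [  0.        ,   0.        ,   1.        ]]), 'D': array([0.04754346, 0.        , 0.        , 0.        , 0.        ]), 'rvec': array([ 2.07424082, -2.15265642,  0.21930673]), 'tvec': array([-0.0768586 ,  0.52266411,  1.63327065])}
```

View pics/side0.png

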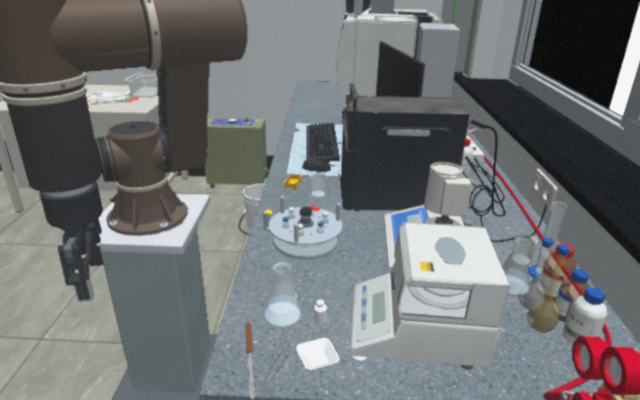

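View pics/top0.png

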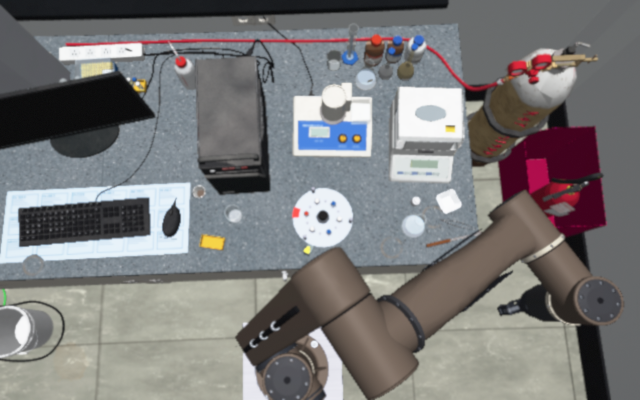

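```bash
cat > h.py <<'E'
import numpy as np, cv2
from plant import *
def ray(n,uv,z):
    p=camera_params(n); K=p["intrinsics"]; R,_=cv2.Rodrigues(p["rvec"])
    u=cv2.undistortPoints(np.array([[uv]],float),K,p["D"])[0,0]
    d=R.T@np.array([u[0],u[1],1]); c=-R.T@np.ravel(p["tvec"])
    return c+d*(z-c[2])/d[2]
def proj(n,P):
    p=camera_params(n)
    return cv2.projectPoints(np.array([P],float),p["rvec"],p["tvec"],p["intrinsics"],p["D"])[0][0,0]
def crop(im,c,w,h,s,f):
    x,y=c; a=im[y-h//2:y+h//2,x-w//2:x+w//2]
    cv2.imwrite(f,cv2.resize(a,None,fx=s,fy=s,interpolation=cv2.INTER_CUBIC))
E
python3 - <<'E'
from h import *
crop(cv2.imread("pics/top0.png"),(322,217),90,80,8,"pics/t0c.png")
crop(cv2.imread("pics/side0.png"),(306,230),100,80,8,"pics/s0c.png")
for uv in [(322,217)]: print(ray("top",uv,.102))
print(ray("side",(306,212),.102))
E
```

```text
[ 0.47205253 -0.11697006  0.102     ]
[ 0.48642176 -0.13674711  0.102     ]
```

View pics/t0c.png

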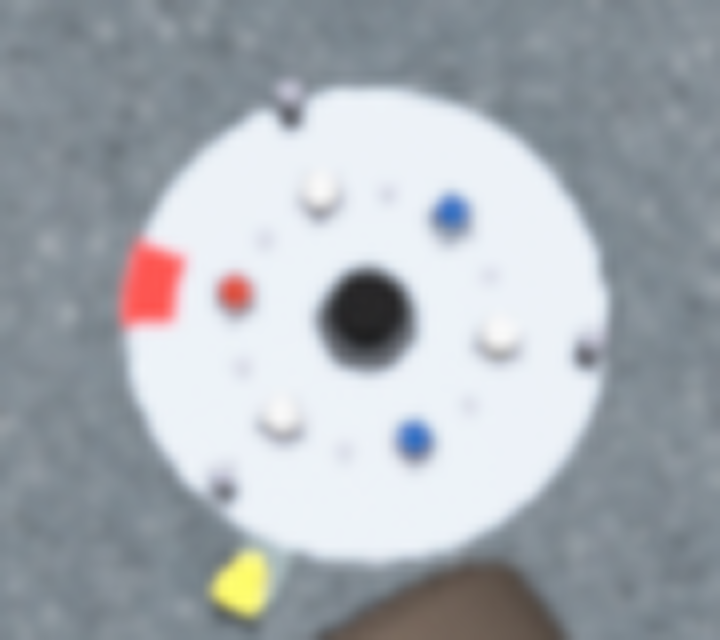

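View pics/s0c.png

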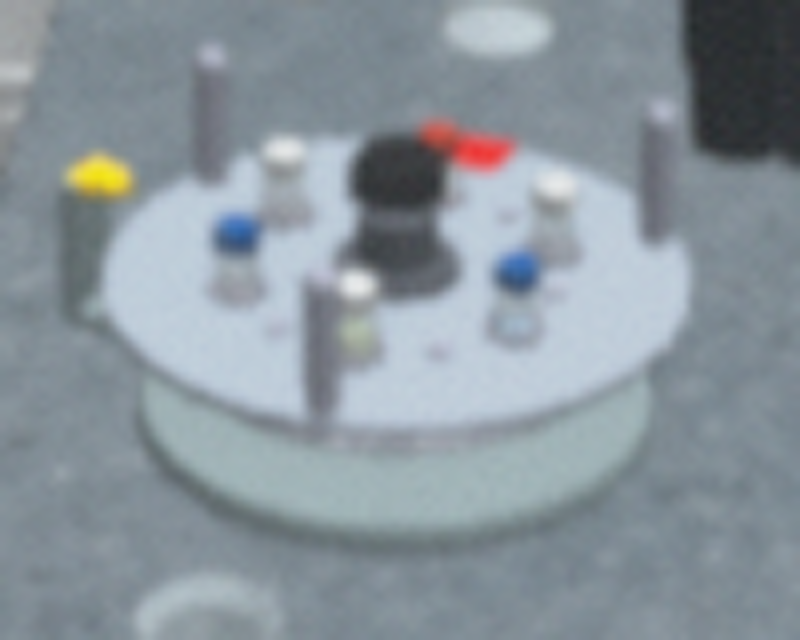

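```bash
python3 - <<'E'
from h import *
T=lambda x,y:(277+(x+.5)/8-.5,177+(y+.5)/8-.5)
S=lambda x,y:(256+(x+.5)/8-.5,190+(y+.5)/8-.5)
# triangulate
def tri(a,b):
    Ps=[];u=[]
    for n,uv in (("top",a),("side",b)):
        p=camera_params(n);R,_=cv2.Rodrigues(p["rvec"]);Ps.append(np.c_[R,np.ravel(p["tvec"])])
        u.append(cv2.undistortPoints(np.array([[uv]],float),p["intrinsics"],p["D"])[0,0])
    X=cv2.triangulatePoints(Ps[0],Ps[1],u[0],u[1])[:,0];return X[:3]/X[3]
print("cap tri",tri(T(368,305),S(400,155)), ray("top",T(368,305),.102),ray("side",S(400,155),.102))
c=ray("top",T(368,305),.102)
print("disc centre from top", ray("top",T(367,324),.056))
for nm,t,s,z in [("far",(290,92),(658,110),.106),("near",(222,480),(210,55),.106),("right",(588,342),(318,278),.106)]:
    A=ray("top",T(*t),z);B=ray("side",S(*s),z);print(nm,A,B,(A+B)/2)
print("red",ray("top",T(152,285),.056)); print("redcap",ray("top",T(236,290),.082))
print("ptr",ray("top",T(245,585),.061), ray("side",S(98,178),.061))
for nm,uv in [("flask",(413,226)),("beaker",(234,215)),("tray",(211,242)),("weight",(416,200)),("white",(448,201))]: print(nm,ray("top",uv,.03))
for nm,uv in [("flask",(283,310)),("tray",(293,182)),("beaker",(318,190)),("weight",(320,315))]: print(nm,ray("side",uv,.02))
E
```

```text
cap tri [ 0.4820652  -0.11878946  0.10100164] [ 0.47958944 -0.11909127  0.102     ] [ 0.48432667 -0.11957454  0.102     ]
disc centre from top [ 0.48029724 -0.11925976  0.056     ]
far [ 0.5684143 -0.0907323  0.106    ] [ 0.56998269 -0.08874294  0.106     ] [ 0.56919849 -0.08973762  0.106     ]
near [ 0.40983276 -0.05781797  0.106     ] [ 0.41490941 -0.05709417  0.106     ] [ 0.41237109 -0.05745607  0.106     ]
right [ 0.46038107 -0.20692608  0.106     ] [ 0.4638649  -0.21075339  0.106     ] [ 0.46212299 -0.20883973  0.106     ]
red [ 0.50014969 -0.03039789  0.056     ]
redcap [ 0.49165673 -0.06565412  0.082     ]
ptr [ 0.37280483 -0.06498045  0.061     ] [ 0.37566357 -0.06590746  0.061     ]
flask [ 0.44333103 -0.42246605  0.03      ]
beaker [0.50337519 0.1786074  0.03      ]
tray [0.41446634 0.25548168 0.03      ]
weight [ 0.5321819 -0.4394506  0.03     ]
white [ 0.5246589  -0.54699814  0.03      ]
flask [ 0.45348731 -0.43333563  0.02      ]
tray [0.42278801 0.23009728 0.02      ]
beaker [0.50963031 0.17263894 0.02      ]
weight [ 0.53339569 -0.44525142  0.02      ]
```

>>> jog_arm([
  {"linear":[0,0,0],"turn":[0,7.8,0],"hand":0},
  {"linear":[0,0,0],"turn":[0,7.7,0],"hand":0},
  {"linear":[35,0,45],"turn":[0,0,0],"hand":0},
  {"linear":[35,0,45],"turn":[0,0,0],"hand":0},
  {"linear":[35,0,45],"turn":[0,0,0],"hand":0},
  {"linear":[35,0,45],"turn":[0,0,0],"hand":0},
])

```text
clock: 0.85
tcp_pos: [0.3225, -0.4679, 0.2231]
tool_rot: [[1.0, -0.004, 0.016], [-0.016, 0.007, 1.0], [-0.005, -1.0, 0.007]]
wrist_force: [0.6, 0.5, -0.6]
gripper_width: 0.0002
```

>>> jog_arm([
  {"linear":[35,0,45],"turn":[0,0,0],"hand":0},
  {"linear":[35,0,45],"turn":[0,0,0],"hand":0},
  {"linear":[35,0,45],"turn":[0,0,0],"hand":0},
  {"linear":[35,0,45],"turn":[0,0,0],"hand":0},
  {"linear":[35,0,45],"turn":[0,0,0],"hand":0},
  {"linear":[30,0,37],"turn":[0,0,0],"hand":0},
])

```text
clock: 1.6
tcp_pos: [0.5365, -0.1986, 0.2232]
tool_rot: [[1.0, -0.005, 0.015], [-0.015, 0.008, 1.0], [-0.006, -1.0, 0.008]]
wrist_force: [0.3, -0.3, -0.4]
gripper_width: 0.0
```

>>> jog_arm([
  {"linear":[-10,0,-6],"turn":[0,0,0],"hand":0},
  {"linear":[0,65,0],"turn":[0,0,0],"hand":0},
])

```text
clock: 1.85
tcp_pos: [0.5308, -0.2017, 0.1642]
tool_rot: [[1.0, 0.003, 0.01], [-0.01, 0.007, 1.0], [0.003, -1.0, 0.007]]
wrist_force: [1.3, 0.8, -1.9]
gripper_width: -0.0001
```

```bash
python3 - <<'E'
from h import *
o=observe();print(o["clock"],o["tcp_pos"],o["wrist_force"])
im=camera("side")[:,:,::-1];cv2.imwrite("pics/side1.png",im)
crop(im,(310,200),140,110,5,"pics/s1c.png")
im=camera("top")[:,:,::-1]
crop(im,(322,217),140,110,5,"pics/t1c.png")
t=o["tcp_pos"]
for d in (0,.025): 
  u=proj("side",t-[0,0,d]);print(u,(u-[240,145])*5)
E
```

```text
1.85 [ 0.53076063 -0.20174816  0.16419275] [ 1.3173144   0.763639   -1.86892438]
[322.88386115 202.57754609] [414.41930575 287.88773044]
[322.65201683 211.63006207] [413.26008415 333.15031033]
```

View pics/s1c.png

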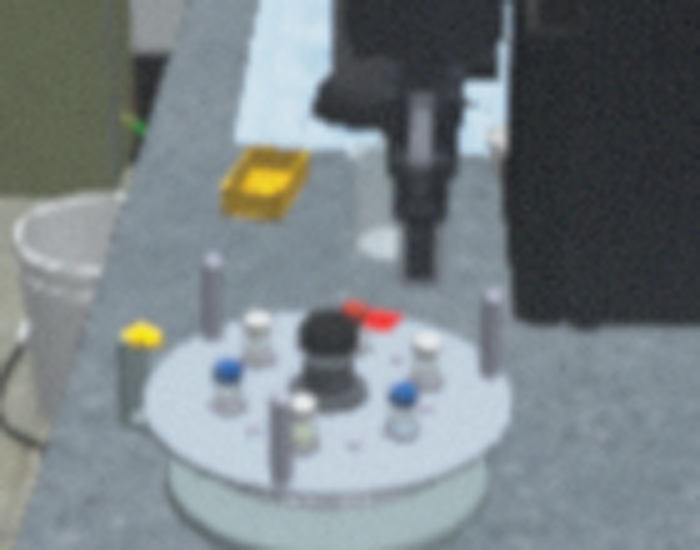

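View pics/t1c.png

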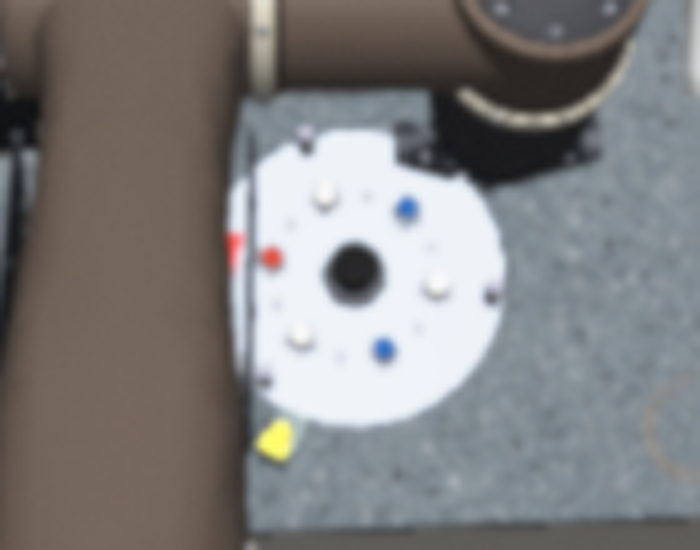

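```bash
python3 - <<'E'
from h import *
o=observe();print(o["clock"],o["tcp_pos"],o["wrist_force"],o["gripper_width"])
im=camera("side")[:,:,::-1]
crop(im,(310,200),140,110,5,"pics/s2c.png")
t=o["tcp_pos"]
for d in (0,.025): 
  u=proj("side",t-[0,0,d]);print(u,(u-[240,145])*5)
print(observe()["tcp_pos"])
E
```

```text
1.95 [ 0.52306002 -0.20064212  0.15519456] [-1.33283534 -0.36402371 -0.64620793] 0.00023932272429760565
[319.66690156 205.55364315] [398.33450778 302.76821574]
[319.46784009 214.53573474] [397.33920044 347.67867368]
[ 0.52502983 -0.20156644  0.1585793 ]
```

View pics/s2c.png

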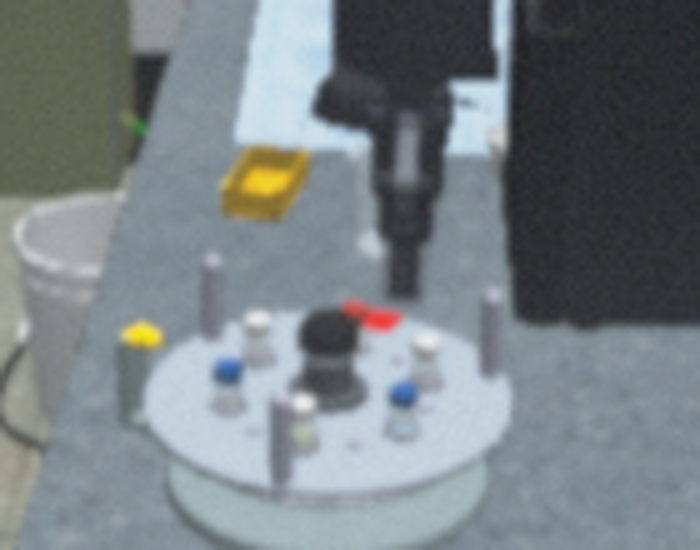

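```bash
python3 - <<'E'
from h import *
o=observe();print(o["clock"],o["tcp_pos"],o["joints"])
t=o["tcp_pos"]
w=camera("wrist")[:,:,::-1];cv2.imwrite("pics/w3.png",w)
im=camera("top")[:,:,::-1]
crop(im,(345,190),140,110,5,"pics/t3c.png")
print(observe()["tcp_pos"])
for d in (-.025,0,.06,.15): 
  u=proj("top",t+[0,0,d]);print("top",d,(u-[275,135])*5)
for d in ([0,0,0],[0,.03,0],[0,-.03,0],[0,0,-.025]): 
  u=proj("side",t+np.array(d));print("side",d,(u-[240,145])*5)
print("wrist tips",proj("wrist",t-[0,0,.025]),proj("wrist",t),proj("wrist",[.481,-.119,.102]),proj("wrist",[.4615,-.209,.108]))
E
```

```text
2.0 [ 0.52502983 -0.20156644  0.1585793 ] [-0.02447182  0.24038335 -0.3202017  -0.0097405  -1.0237023  -1.55313402]
[ 0.52818344 -0.20224094  0.16236177]
top -0.025 [364.58957926 314.63091633]
top 0 [367.02810343 305.906769  ]
top 0.06 [373.20061139 283.82679378]
top 0.15 [383.40813421 247.32240054]
side [0, 0, 0] [402.44515078 297.60275543]
side [0, 0.03, 0] [404.0565884  270.26414828]
side [0, -0.03, 0] [400.75708705 326.23851783]
side [0, 0, -0.025] [401.40712153 342.65786428]
wrist tips [313.14280893 232.8939503 ] [313.51187444 253.09770613] [447.39847505 143.55938407] [298.42252843 112.62435435]
```

View pics/w3.png

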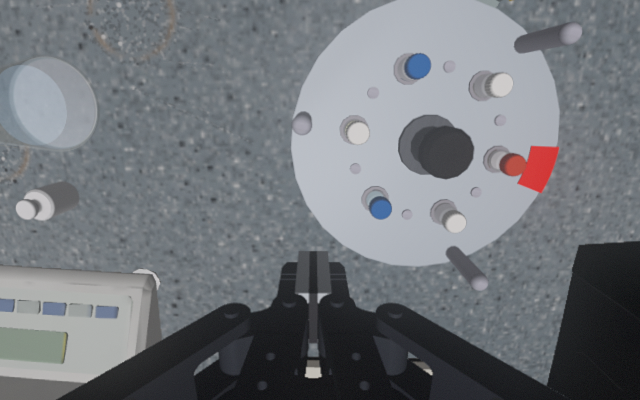

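View pics/t3c.png

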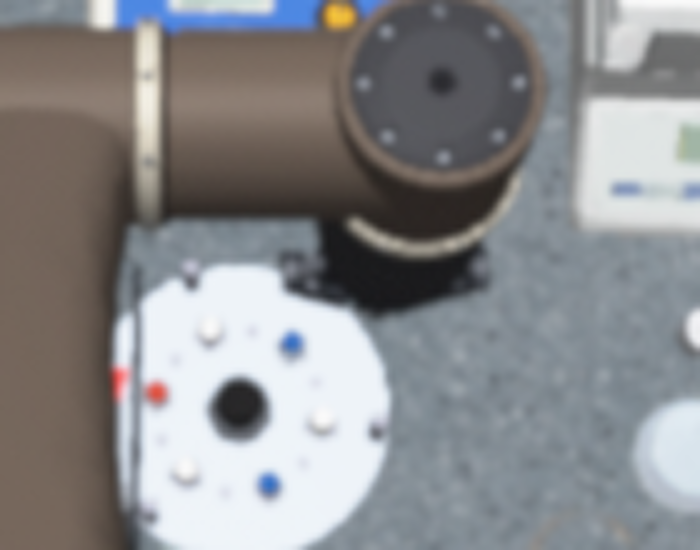

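>>> jog_arm([
  {"linear":[0,0,0],"turn":[0,0,0],"hand":0},
  {"linear":[0,0,0],"turn":[0,0,0],"hand":0},
  {"linear":[0,0,0],"turn":[0,0,0],"hand":0},
])

```text
clock: 2.48
tcp_pos: [0.5303, -0.2035, 0.1674]
tool_rot: [[1.0, 0.001, 0.012], [-0.012, 0.006, 1.0], [0.001, -1.0, 0.006]]
wrist_force: [1.3, -0.1, -0.4]
gripper_width: -0.0001
```

```bash
python3 - <<'E'
from h import *
o=observe();print(o["clock"],o["tcp_pos"],o["tool_rot"],o["gripper_width"])
t=o["tcp_pos"]; R=o["tool_rot"]
P=[t+R@np.array(d) for d in ([0,0,0],[0,.025,0],[-.011,0,0],[-.011,.025,0],[.481,-.119,.102])]; 
P[-1]=np.array([.481,-.119,.102])
for p in P: print("wrist",proj("wrist",p),"side",(proj("side",p)-[240,145])*5)
w=camera("wrist")[:,:,::-1];cv2.imwrite("pics/w4.png",w)
im=camera("side")[:,:,::-1]
crop(im,(310,200),140,110,5,"pics/s4c.png")
print(observe()["tcp_pos"])
E
```

```text
2.475 [ 0.53034447 -0.20353684  0.16735026] [[ 0.99992501  0.00128607  0.01217838]
 [-0.01218588  0.0059954   0.99990778]
 [ 0.00121294 -0.9999812   0.00601062]] -0.00011091337348627357
wrist [312.23581915 262.60626769] side [413.62986882 283.73539094]
wrist [312.34860953 240.6672394 ] side [412.54801498 329.01644699]
wrist [312.19259064 241.60302392] side [391.03190308 282.94933507]
wrist [312.31329176 221.94570582] side [390.17745502 328.22472526]
wrist [447.18156679 138.11016832] side [321.61915294 318.99369369]
[ 0.53020704 -0.20346732  0.16699919]
```

View pics/w4.png

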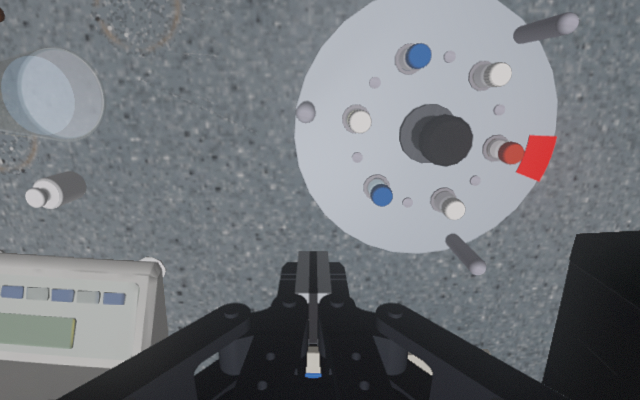

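View pics/s4c.png

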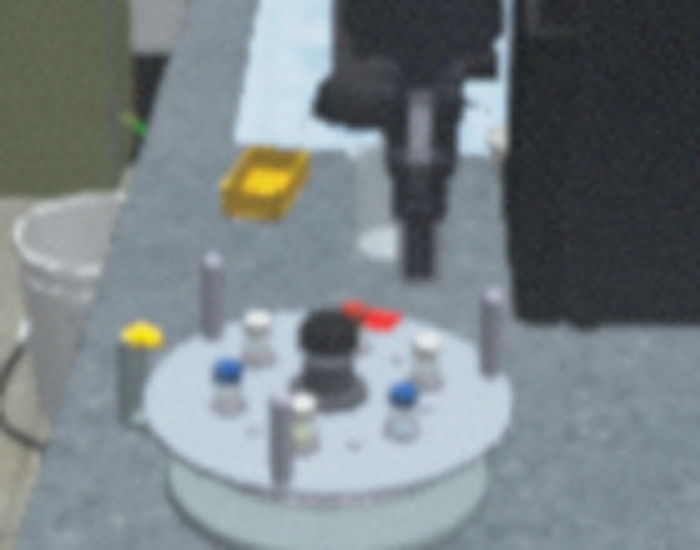

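>>> jog_arm([
  {"linear":[-25,0,42],"turn":[0,0,0],"hand":0},
  {"linear":[-24,0,42],"turn":[0,0,0],"hand":0},
  {"linear":[0,0,0],"turn":[0,0,0],"hand":0},
  {"linear":[0,0,0],"turn":[0,0,0],"hand":0},
])

```text
clock: 3.08
tcp_pos: [0.4816, -0.1172, 0.1676]
tool_rot: [[1.0, 0.001, 0.013], [-0.013, 0.006, 1.0], [0.001, -1.0, 0.006]]
wrist_force: [-0.1, -0.7, 0.5]
gripper_width: -0.0002
```

```bash
python3 - <<'E'
from h import *
o=observe();print(o["clock"],o["tcp_pos"],o["wrist_force"])
t=o["tcp_pos"]; R=o["tool_rot"]
P=[t+R@np.array(d) for d in ([0,0,0],[0,.025,0])]+[np.array([.481,-.119,.102])]
for p in P: print("wrist",proj("wrist",p),"side",(proj("side",p)-[240,145])*5)
w=camera("wrist")[:,:,::-1];cv2.imwrite("pics/w5.png",w)
im=camera("side")[:,:,::-1]
crop(im,(310,200),140,110,5,"pics/s5c.png")
im=camera("top")[:,:,::-1];cv2.imwrite("pics/t5.png",im)
E
```

```text
3.075 [ 0.48159371 -0.11715609  0.16764902] [-0.10187969 -0.68856391  0.53892941]
wrist [312.22170291 262.6166424 ] side [323.56535899 205.4378002 ]
wrist [312.33485198 240.67563618] side [323.40647186 248.6042897 ]
wrist [309.07652057 213.90235765] side [321.61915294 318.99369369]
```

View pics/w5.png

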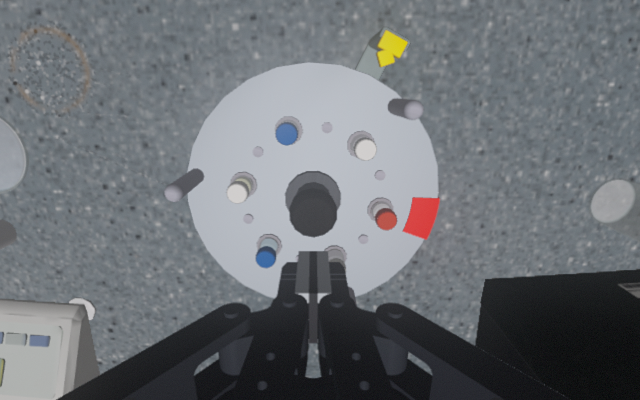

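View pics/s5c.png

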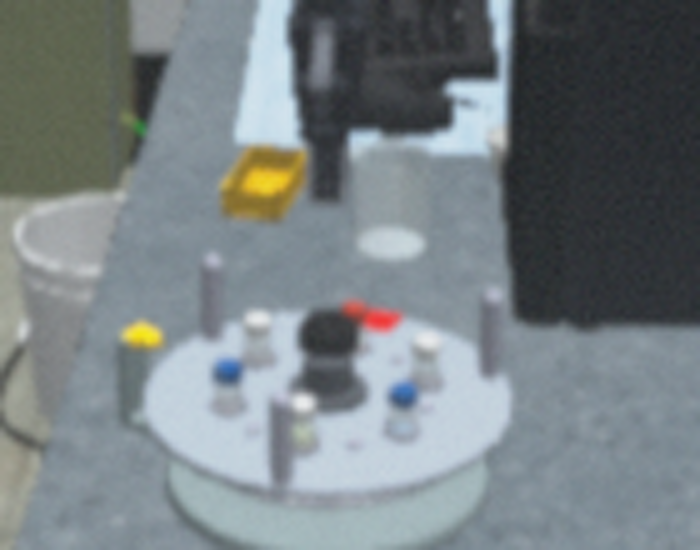

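View pics/t5.png

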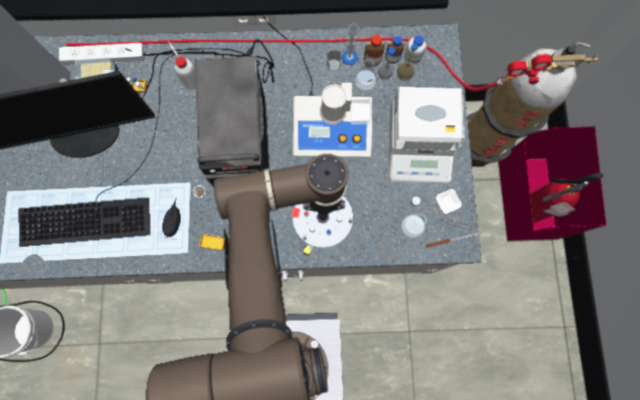

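>>> jog_arm([
  {"linear":[0,12,-1],"turn":[0,0,0],"hand":0},
  {"linear":[0,12,-1],"turn":[0,0,0],"hand":0},
  {"linear":[0,6,0],"turn":[0,0,0],"hand":0},
  {"linear":[0,0,0],"turn":[0,0,0],"hand":0},
  {"linear":[0,0,0],"turn":[0,0,0],"hand":0},
])

```text
clock: 3.85
tcp_pos: [0.4813, -0.1213, 0.1335]
tool_rot: [[1.0, -0.002, 0.017], [-0.017, 0.005, 1.0], [-0.002, -1.0, 0.005]]
wrist_force: [-0.8, -0.1, -0.9]
gripper_width: 0.0001
```

```bash
python3 - <<'E'
from h import *
o=observe();print(o["clock"],o["tcp_pos"],o["wrist_force"])
w=camera("wrist")[:,:,::-1];cv2.imwrite("pics/w6.png",w)
im=camera("side")[:,:,::-1]
crop(im,(310,200),140,110,5,"pics/s6c.png")
E
```

```text
3.85 [ 0.4813034  -0.12125633  0.1335068 ] [-0.83543797 -0.05133261 -0.93180196]
```

View pics/s6c.png

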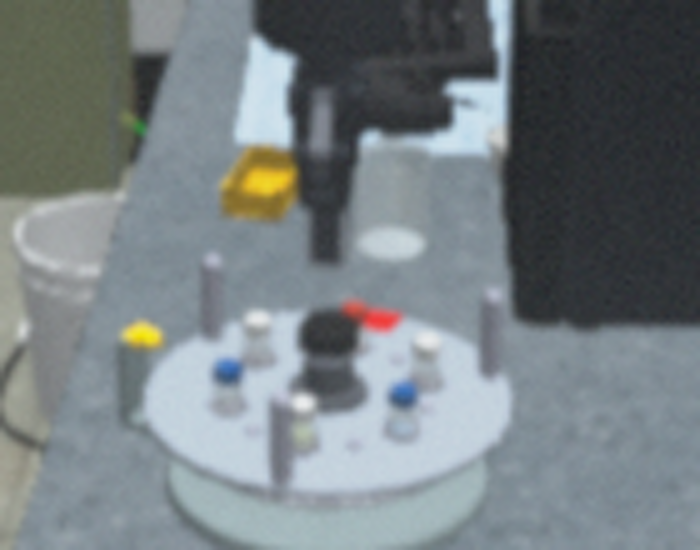

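View pics/w6.png

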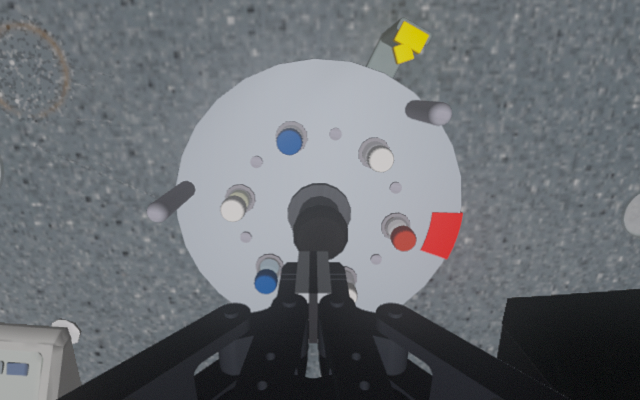

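>>> jog_arm([
  {"linear":[0,6,2],"turn":[0,0,0],"hand":0},
  {"linear":[0,5,0],"turn":[0,0,0],"hand":0},
  {"linear":[0,0,0],"turn":[0,0,0],"hand":0},
  {"linear":[0,0,0],"turn":[0,0,0],"hand":0},
])

```text
clock: 4.45
tcp_pos: [0.4817, -0.1188, 0.1224]
tool_rot: [[1.0, -0.001, 0.017], [-0.017, 0.006, 1.0], [-0.001, -1.0, 0.006]]
wrist_force: [0.3, -0.4, -0.5]
gripper_width: -0.0002
```

>>> jog_arm([
  {"linear":[0,6,0],"turn":[0,0,0],"hand":0},
  {"linear":[0,5,0],"turn":[0,0,0],"hand":0},
  {"linear":[0,0,0],"turn":[0,0,0],"hand":0},
  {"linear":[0,0,0],"turn":[0,0,0],"hand":0},
])

```text
clock: 4.95
tcp_pos: [0.4816, -0.1187, 0.1106]
tool_rot: [[1.0, -0.001, 0.017], [-0.017, 0.006, 1.0], [-0.001, -1.0, 0.006]]
wrist_force: [0.1, -0.7, 0.1]
gripper_width: 0.0001
```

```bash
python3 - <<'E'
from h import *
o=observe();print(o["clock"],o["tcp_pos"],o["wrist_force"],o["joint_torque"])
im=camera("side")[:,:,::-1]
crop(im,(306,210),70,55,10,"pics/s7c.png")
E
```

```text
4.95 [ 0.4816167  -0.11872025  0.11059451] [ 0.14102893 -0.70547532  0.14015163] [-3.99209443e-03 -3.82944453e+01  2.35266441e+01  5.55620983e+00
  4.31691151e-03  6.00670046e-05]
```

View pics/s7c.png

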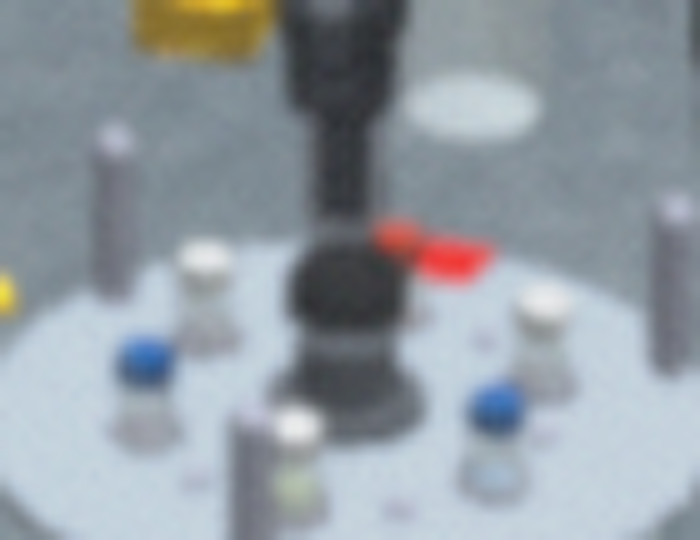

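>>> jog_arm([
  {"linear":[0,6,0],"turn":[0,0,0],"hand":0},
  {"linear":[0,5,0],"turn":[0,0,0],"hand":0},
  {"linear":[0,2,0],"turn":[0,0,0],"hand":0},
  {"linear":[0,2,0],"turn":[0,0,0],"hand":0},
  {"linear":[0,0,0],"turn":[0,0,0],"hand":0},
])

```text
clock: 5.62
tcp_pos: [0.4819, -0.1186, 0.0949]
tool_rot: [[1.0, -0.0, 0.016], [-0.016, 0.006, 1.0], [-0.0, -1.0, 0.006]]
wrist_force: [-1.2, 0.2, 2.7]
gripper_width: 0.0001
```

```bash
python3 - <<'E'
from h import *
o=observe();print(o["clock"],o["tcp_pos"],o["wrist_force"],o["joint_torque"])
im=camera("side")[:,:,::-1]
crop(im,(306,210),70,55,10,"pics/s8c.png")
cv2.imwrite("pics/w8.png",camera("wrist")[:,:,::-1])
E
```

```text
5.625 [ 0.48192899 -0.11864785  0.09494198] [-1.17343807  0.20503366  2.6664645 ] [-1.29843419e-01 -3.80938697e+01  2.23844236e+01  5.27853549e+00
  2.91801402e-01  2.41093614e-03]
```

View pics/s8c.png

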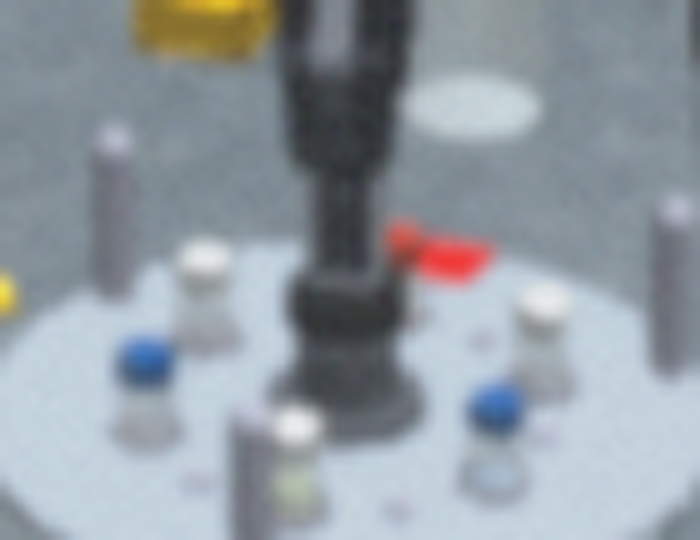

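View pics/w8.png

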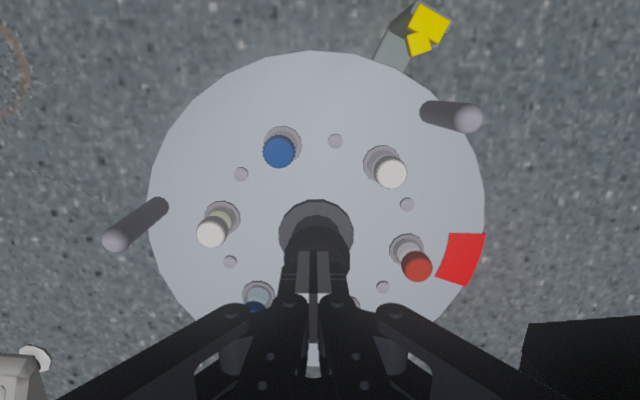

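>>> jog_arm([
  {"linear":[0,-20,0],"turn":[0,0,0],"hand":0},
  {"linear":[0,-20,0],"turn":[0,0,0],"hand":0},
  {"linear":[0,-2,0],"turn":[0,0,0],"hand":0},
  {"linear":[16,0,-30],"turn":[0,0,0],"hand":0},
  {"linear":[16,0,-30],"turn":[0,0,0],"hand":0},
  {"linear":[16,0,-31],"turn":[0,0,0],"hand":0},
  {"linear":[0,0,0],"turn":[0,0,0],"hand":0},
  {"linear":[0,0,0],"turn":[0,0,0],"hand":0},
])

```text
clock: 6.72
tcp_pos: [0.5278, -0.2123, 0.1338]
tool_rot: [[1.0, -0.004, 0.016], [-0.016, 0.007, 1.0], [-0.004, -1.0, 0.007]]
wrist_force: [0.4, 0.5, -0.4]
gripper_width: -0.0003
```

>>> jog_arm([
  {"linear":[0,14,2],"turn":[0,0,0],"hand":0},
  {"linear":[0,14,0],"turn":[0,0,0],"hand":0},
  {"linear":[0,13,0],"turn":[0,0,0],"hand":0},
  {"linear":[0,0,0],"turn":[0,0,0],"hand":0},
  {"linear":[0,0,0],"turn":[0,0,0],"hand":0},
])

```text
clock: 7.35
tcp_pos: [0.5262, -0.2077, 0.0889]
tool_rot: [[1.0, -0.006, 0.014], [-0.014, 0.008, 1.0], [-0.006, -1.0, 0.008]]
wrist_force: [-0.8, 0.2, 0.7]
gripper_width: 0.0004
```

```bash
python3 - <<'E'
from h import *
o=observe();print(o["clock"],o["tcp_pos"],o["wrist_force"])
im=camera("side")[:,:,::-1]
crop(im,(306,220),120,90,6,"pics/s9c.png")
E
```

```text
7.35 [ 0.52622568 -0.20774085  0.08890041] [-0.8273229   0.15458373  0.71579659]
```

View pics/s9c.png

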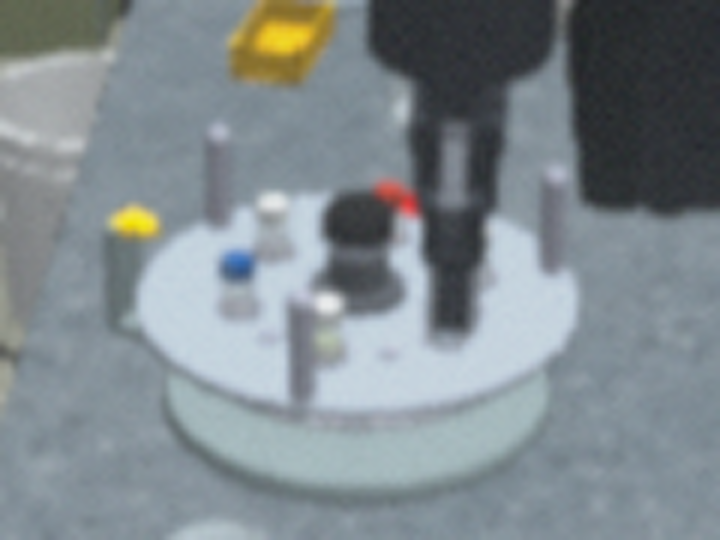

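>>> jog_arm([
  {"linear":[-20,0,0],"turn":[0,0,0],"hand":0},
  {"linear":[-20,0,0],"turn":[0,0,0],"hand":0},
  {"linear":[-20,0,1],"turn":[0,0,0],"hand":0},
  {"linear":[-20,0,4],"turn":[0,0,0],"hand":0},
  {"linear":[8,-25,-4],"turn":[0,0,0],"hand":0},
  {"linear":[4,-30,0],"turn":[0,0,0],"hand":0},
])

```text
clock: 8.15
tcp_pos: [0.4567, -0.2063, 0.1466]
tool_rot: [[1.0, -0.004, 0.014], [-0.014, 0.008, 1.0], [-0.004, -1.0, 0.008]]
wrist_force: [0.9, 0.7, -0.4]
gripper_width: 0.0
```

```bash
python3 - <<'E'
from h import *
o=observe();print(o["clock"],o["tcp_pos"],o["wrist_force"])
im=camera("side")[:,:,::-1]
im2=camera("side")[:,:,::-1]
w,h=90,80
f=lambda a:cv2.resize(a[190:260,256:356],None,fx=4,fy=4,interpolation=cv2.INTER_CUBIC)
cv2.imwrite("pics/s10.png",np.hstack([f(im),f(im2)]))
E
```

```text
8.15 [ 0.4566562  -0.20631709  0.14658271] [ 0.89837241  0.66920356 -0.37704209]
```

View pics/s10.png

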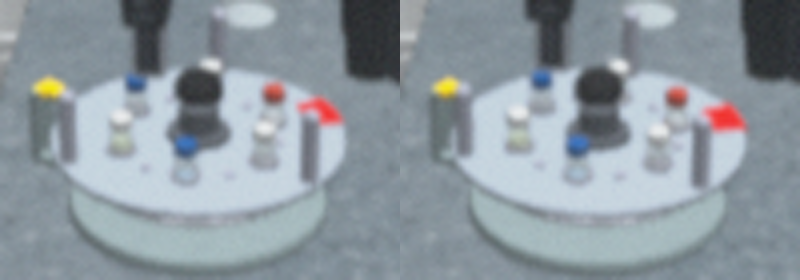

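>>> jog_arm([
  {"linear":[9,6,30],"turn":[0,0,0],"hand":0},
  {"linear":[9,8,30],"turn":[0,0,0],"hand":0},
  {"linear":[7,8,27],"turn":[0,0,0],"hand":0},
])

```text
clock: 8.62
tcp_pos: [0.4868, -0.1192, 0.1293]
tool_rot: [[1.0, 0.008, 0.017], [-0.018, 0.007, 1.0], [0.008, -1.0, 0.007]]
wrist_force: [-0.4, -0.2, -0.6]
gripper_width: 0.0001
```

```bash
cat >> h.py <<'E'
C=np.array([.481,-.119])
def redang(im,n):
    hsv=cv2.cvtColor(im,cv2.COLOR_RGB2HSV)
    m=((hsv[...,0]<8)|(hsv[...,0]>172))&(hsv[...,1]>140)&(hsv[...,2]>120)
    k,l,s,c=cv2.connectedComponentsWithStats(m.astype(np.uint8))
    out=[]
    for i in range(1,k):
        if s[i,4]<(100 if n=="wrist" else 6): continue
        X=ray(n,c[i],.056)[:2]-C
        out.append((int(s[i,4]),np.round(c[i]).astype(int).tolist(),round(float(np.hypot(*X)),3),round(float(np.degrees(np.arctan2(X[1],X[0]))),1)))
    return [o for o in out if o[2]<.13]
def snap(n,tag,save=True):
    t=observe()["clock"]; p=camera_params(n); im=camera(n)
    if save: cv2.imwrite(f"pics/{tag}.png",im[:,:,::-1])
    print(n,round(t,3),redang(im,n))
E
python3 - <<'E'
from h import *
o=observe();print(o["clock"],o["tcp_pos"],o["wrist_force"])
snap("wrist","w11"); snap("side","s11"); snap("wrist","w12")
o=observe();print(o["clock"],o["tcp_pos"])
E
```

```text
8.625 [ 0.48681134 -0.11920038  0.1293345 ] [-0.40255683 -0.15699777 -0.63750367]
wrist 8.625 [(710, [259, 297], 0.084, -27.5)]
side 8.675 [(47, [333, 234], 0.093, -32.9)]
wrist 8.725 [(313, [261, 281], 0.071, -32.5), (955, [237, 293], 0.09, -39.1)]
8.775 [ 0.48652994 -0.11911885  0.12904726]
```

View pics/w12.png

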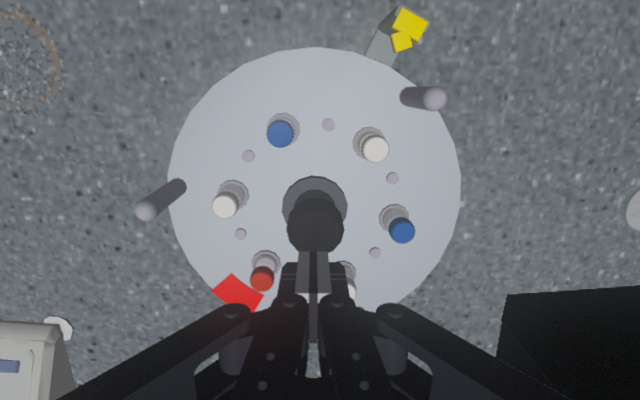

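>>> jog_arm([
  {"linear":[-5,8,0],"turn":[0,0,0],"hand":0},
  {"linear":[0,8,0],"turn":[0,0,0],"hand":0},
  {"linear":[0,2,0],"turn":[0,0,0],"hand":0},
])

```text
clock: 9.15
tcp_pos: [0.4808, -0.1201, 0.1101]
tool_rot: [[1.0, 0.007, 0.017], [-0.017, 0.007, 1.0], [0.007, -1.0, 0.007]]
wrist_force: [0.7, -0.5, -1.6]
gripper_width: 0.0
```

```bash
python3 - <<'E'
from h import *
o=observe();print(o["clock"],o["tcp_pos"],o["wrist_force"])
snap("wrist","w13"); snap("wrist","w14")
o=observe();print(o["clock"],o["tcp_pos"])
E
```

```text
9.15 [ 0.48079093 -0.12009877  0.11005558] [ 0.6653687  -0.50331967 -1.6207765 ]
wrist 9.15 [(1564, [178, 239], 0.088, -83.1), (402, [222, 252], 0.063, -71.4)]
wrist 9.2 [(1626, [175, 227], 0.088, -88.1), (410, [220, 244], 0.062, -75.9)]
9.25 [ 0.48096207 -0.12002522  0.11034867]
```

View pics/w14.png

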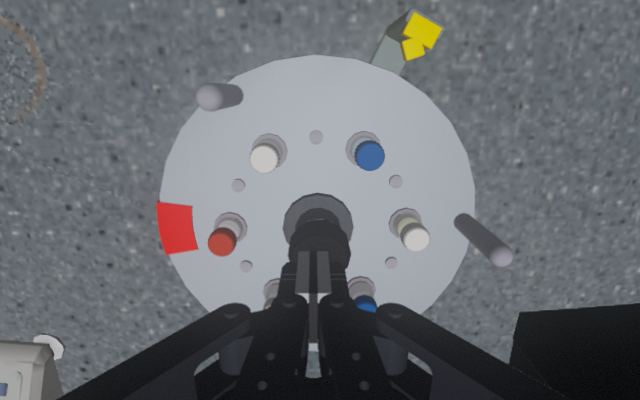

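>>> jog_arm([
  {"linear":[0,0,1],"turn":[0,0,0],"hand":0},
  {"linear":[0,0,0],"turn":[0,0,0],"hand":0},
  {"linear":[0,0,0],"turn":[0,0,0],"hand":0},
  {"linear":[0,0,0],"turn":[0,0,0],"hand":0},
  {"linear":[0,0,0],"turn":[0,0,0],"hand":0},
  {"linear":[0,0,0],"turn":[0,0,0],"hand":0},
  {"linear":[0,0,0],"turn":[0,0,0],"hand":0},
  {"linear":[0,0,0],"turn":[0,0,0],"hand":0},
])

```text
clock: 10.25
tcp_pos: [0.4815, -0.1192, 0.111]
tool_rot: [[1.0, 0.008, 0.017], [-0.017, 0.007, 1.0], [0.008, -1.0, 0.007]]
wrist_force: [0.1, 0.1, 0.5]
gripper_width: -0.0002
```

```bash
python3 - <<'E'
from h import *
o=observe();print(o["clock"],o["tcp_pos"],o["wrist_force"])
snap("wrist","w15"); snap("wrist","w16")
o=observe();print(o["clock"],o["tcp_pos"])
for uv in [(412,47),(424,28),(436,40)]: print(ray("wrist",uv,.061)-np.r_[C,0])
E
```

```text
10.25 [ 0.48153872 -0.11917149  0.11095604] [0.12159418 0.11929932 0.46220299]
wrist 10.25 [(2180, [343, 72], 0.089, 167.8), (537, [333, 143], 0.05, 164.4)]
wrist 10.3 [(2184, [356, 75], 0.089, 163.2), (534, [341, 144], 0.05, 158.8)]
10.35 [ 0.48157749 -0.11914325  0.11097307]
[-0.09878162  0.05484868  0.061     ]
[-0.10802708  0.06060951  0.061     ]
[-0.10216833  0.06743784  0.061     ]
```

View pics/w16.png

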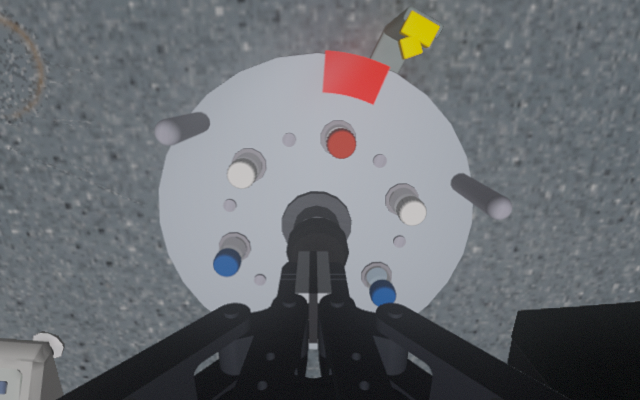

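>>> jog_arm([
  {"linear":[0,0,0],"turn":[0,0,0],"hand":0},
  {"linear":[0,0,0],"turn":[0,0,0],"hand":0},
  {"linear":[0,0,0],"turn":[0,0,0],"hand":0},
  {"linear":[0,0,0],"turn":[0,0,0],"hand":0},
  {"linear":[0,0,0],"turn":[0,0,0],"hand":0},
  {"linear":[0,0,0],"turn":[0,0,0],"hand":0},
  {"linear":[0,0,0],"turn":[0,0,0],"hand":0},
  {"linear":[0,0,0],"turn":[0,0,0],"hand":0},
  {"linear":[0,0,0],"turn":[0,0,0],"hand":0},
  {"linear":[0,0,0],"turn":[0,0,0],"hand":0},
  {"linear":[0,0,0],"turn":[0,0,0],"hand":0},
  {"linear":[0,0,0],"turn":[0,0,0],"hand":0},
])

```text
clock: 11.85
tcp_pos: [0.4815, -0.1192, 0.111]
tool_rot: [[1.0, 0.008, 0.017], [-0.017, 0.007, 1.0], [0.008, -1.0, 0.007]]
wrist_force: [-0.4, 0.2, -0.9]
gripper_width: -0.0002
```

```bash
python3 - <<'E'
from h import *
o=observe();print(o["clock"],o["tcp_pos"],o["wrist_force"])
snap("wrist","w17"); snap("side","s17")
E
```

```text
11.85 [ 0.48154809 -0.11916953  0.11095413] [-0.38514292  0.24835155 -0.88475276]
wrist 11.85 [(534, [414, 301], 0.093, 48.0), (305, [378, 299], 0.075, 36.6)]
side 11.9 [(27, [331, 214], 0.094, 39.8)]
```

View pics/w17.png

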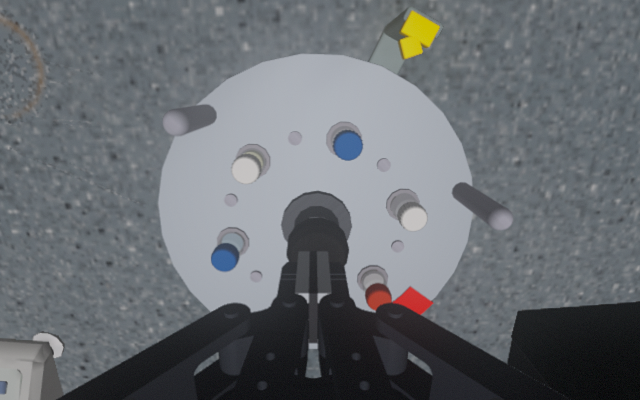

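>>> jog_arm([
  {"linear":[0,0,0],"turn":[0,0,0],"hand":0},
  {"linear":[0,0,0],"turn":[0,0,0],"hand":0},
  {"linear":[0,0,0],"turn":[0,0,0],"hand":0},
  {"linear":[0,0,0],"turn":[0,0,0],"hand":0},
  {"linear":[0,0,0],"turn":[0,0,0],"hand":0},
  {"linear":[0,0,0],"turn":[0,0,0],"hand":0},
  {"linear":[0,0,0],"turn":[0,0,0],"hand":0},
  {"linear":[0,0,0],"turn":[0,0,0],"hand":0},
  {"linear":[0,0,0],"turn":[0,0,0],"hand":0},
  {"linear":[0,0,0],"turn":[0,0,0],"hand":0},
  {"linear":[0,0,0],"turn":[0,0,0],"hand":0},
  {"linear":[0,0,0],"turn":[0,0,0],"hand":0},
])

```text
clock: 13.45
tcp_pos: [0.4816, -0.1192, 0.111]
tool_rot: [[1.0, 0.008, 0.017], [-0.017, 0.007, 1.0], [0.008, -1.0, 0.007]]
wrist_force: [-0.8, -0.2, 0.0]
gripper_width: 0.0001
```

```bash
python3 - <<'E'
from h import *
snap("wrist","w18"); snap("side","s18")
# relative rotation between disc views: unwrap polar on plane z=.056 and correlate
E
```

```text
wrist 13.45 [(1349, [201, 286], 0.089, -58.3), (379, [236, 283], 0.069, -48.9)]
side 13.5 [(55, [320, 240], 0.092, -61.3)]
```

View pics/w18.png

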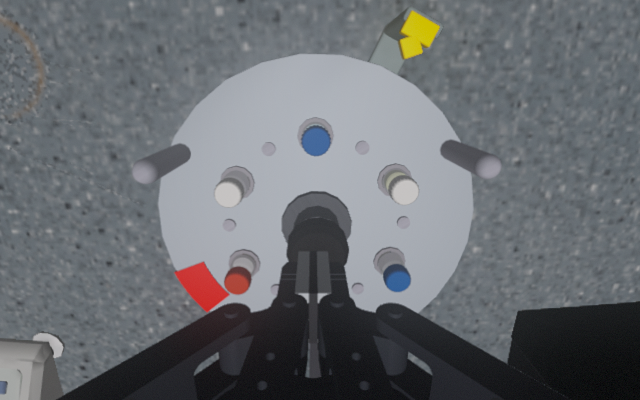

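>>> jog_arm([
  {"linear":[0,0,0],"turn":[0,0,0],"hand":0},
  {"linear":[0,0,0],"turn":[0,0,0],"hand":0},
  {"linear":[0,0,0],"turn":[0,0,0],"hand":0},
  {"linear":[0,0,0],"turn":[0,0,0],"hand":0},
  {"linear":[0,0,0],"turn":[0,0,0],"hand":0},
  {"linear":[0,0,0],"turn":[0,0,0],"hand":0},
  {"linear":[0,0,0],"turn":[0,0,0],"hand":0},
  {"linear":[0,0,0],"turn":[0,0,0],"hand":0},
  {"linear":[0,0,0],"turn":[0,0,0],"hand":0},
  {"linear":[0,0,0],"turn":[0,0,0],"hand":0},
  {"linear":[0,0,0],"turn":[0,0,0],"hand":0},
  {"linear":[0,0,0],"turn":[0,0,0],"hand":0},
  {"linear":[0,0,0],"turn":[0,0,0],"hand":0},
  {"linear":[0,0,0],"turn":[0,0,0],"hand":0},
  {"linear":[0,0,0],"turn":[0,0,0],"hand":0},
])

```text
clock: 15.42
tcp_pos: [0.4815, -0.1192, 0.1109]
tool_rot: [[1.0, 0.008, 0.017], [-0.017, 0.007, 1.0], [0.008, -1.0, 0.007]]
wrist_force: [0.1, -0.1, 0.0]
gripper_width: -0.0001
```

```bash
python3 - <<'E'
from h import *
snap("wrist","w19")
E
```

```text
wrist 15.425 [(2343, [250, 86], 0.087, -157.6), (319, [274, 155], 0.047, -152.5)]
```

>>> jog_arm([
  {"linear":[0,0,0],"turn":[0,0,0],"hand":0},
  {"linear":[0,0,0],"turn":[0,0,0],"hand":0},
  {"linear":[0,0,0],"turn":[0,0,0],"hand":0},
])

```text
clock: 15.85
tcp_pos: [0.4816, -0.1191, 0.1109]
tool_rot: [[1.0, 0.008, 0.017], [-0.017, 0.007, 1.0], [0.008, -1.0, 0.007]]
wrist_force: [0.4, 0.2, 0.5]
gripper_width: -0.0001
```

```bash
python3 - <<'E'
from h import *
snap("wrist","w20");o=observe();print(o["tcp_pos"],o["clock"])
E
```

```text
wrist 15.85 [(2207, [293, 71], 0.088, -174.4), (505, [304, 143], 0.048, -175.2)]
[ 0.48154668 -0.11914682  0.11093564] 15.9
```

View pics/w20.png

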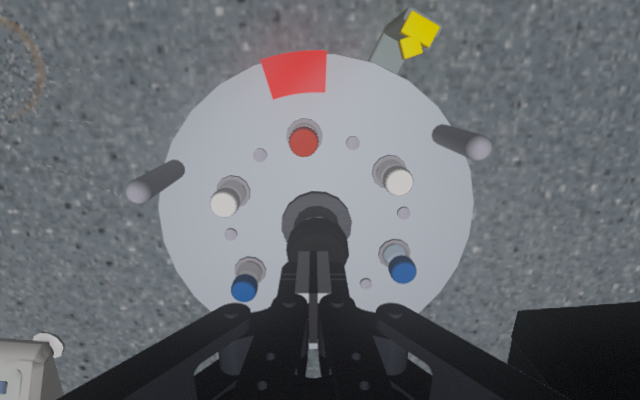

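>>> jog_arm([
  {"linear":[0,3.5,0],"turn":[0,0,0],"hand":0},
  {"linear":[0,3.5,0],"turn":[0,0,0],"hand":0},
  {"linear":[0,0,0],"turn":[0,0,0],"hand":0},
])

```text
clock: 16.27
tcp_pos: [0.4815, -0.1191, 0.1033]
tool_rot: [[1.0, 0.008, 0.017], [-0.017, 0.007, 1.0], [0.008, -1.0, 0.007]]
wrist_force: [0.8, 0.1, -0.0]
gripper_width: -0.0002
```

```bash
python3 - <<'E'
from h import *
snap("wrist","w21");o=observe();print(o["tcp_pos"],o["clock"],o["wrist_force"])
E
```

```text
wrist 16.275 [(2419, [343, 71], 0.089, 168.2), (591, [333, 145], 0.049, 164.7)]
[ 0.48158475 -0.11910984  0.10344691] 16.325 [ 0.64502079  0.3334362  -0.12008298]
```

>>> jog_arm([
  {"linear":[0,0,0],"turn":[0,0,0],"hand":0},
  {"linear":[0,0,0],"turn":[0,0,0],"hand":0},
  {"linear":[0,7,0],"turn":[0,0,0],"hand":0},
  {"linear":[0,3,0],"turn":[0,0,0],"hand":0},
  {"linear":[0,0,0],"turn":[0,0,0],"hand":0},
])

```text
clock: 16.95
tcp_pos: [0.482, -0.1189, 0.0932]
tool_rot: [[1.0, 0.009, 0.017], [-0.017, 0.007, 1.0], [0.009, -1.0, 0.007]]
wrist_force: [-0.3, 1.5, 3.7]
gripper_width: -0.0001
```

```bash
python3 - <<'E'
from h import *
snap("wrist","w22");o=observe();print(o["tcp_pos"],o["clock"],o["wrist_force"])
snap("side","s22");snap("wrist","w23")
for uv in [(412,47)]: print(ray("wrist",uv,.061)-np.r_[C,0])
E
```

```text
wrist 16.95 [(2839, [396, 89], 0.089, 149.9), (653, [371, 159], 0.052, 141.1)]
[ 0.48202133 -0.11891203  0.09327924] 17.0 [-0.68653893  0.69304894  2.90015609]
side 17.0 [(7, [288, 211], 0.087, 125.3), (19, [278, 215], 0.089, 147.9)]
wrist 17.05 [(2836, [395, 88], 0.089, 150.6), (653, [370, 158], 0.052, 141.9)]
[-0.0964209   0.05009946  0.061     ]
```

View pics/w23.png

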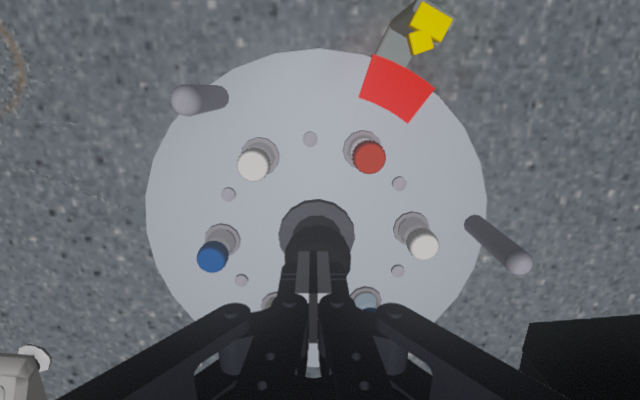

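```bash
python3 - <<'E'
from h import *
crop(cv2.imread("pics/w23.png"),(400,70),140,130,5,"pics/w23c.png")
for uv in [(422,41),(432,21),(414,50)]:
    for z in (.061,):
        X=ray("wrist",uv,z)[:2]-C; print(uv,np.hypot(*X),np.degrees(np.arctan2(X[1],X[0])))
print(observe()["clock"])
E
```

```text
(422, 41) 0.11321647007834681 151.06384657550447
(432, 21) 0.12293672873649285 151.34540399091188
(414, 50) 0.10795521783510359 151.71199654487242
17.1
```

View pics/w23c.png

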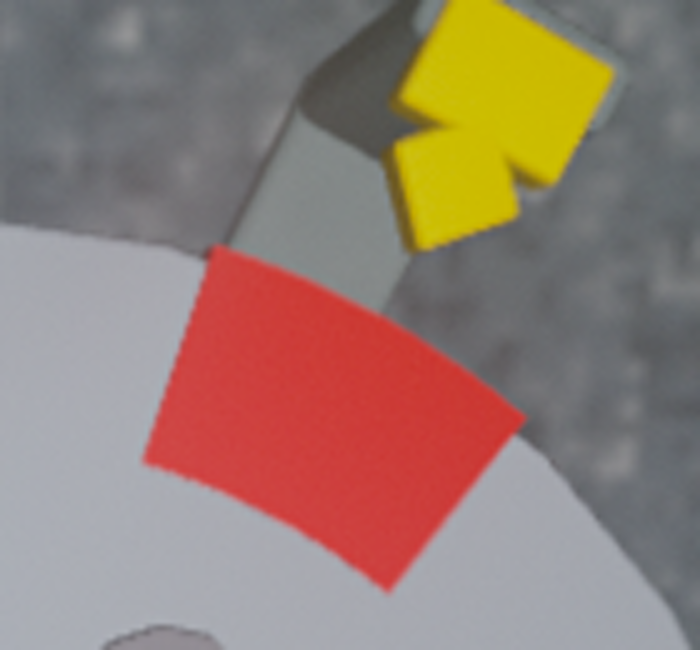

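>>> jog_arm([
  {"linear":[0,0,0],"turn":[0,0,0],"hand":0},
  {"linear":[0,0,0],"turn":[0,0,0],"hand":0},
  {"linear":[0,0,0],"turn":[0,0,0],"hand":0},
  {"linear":[0,0,0],"turn":[0,0,0],"hand":0},
  {"linear":[0,-8,0],"turn":[0,0,0],"hand":0},
  {"linear":[0,-12,0],"turn":[0,0,0],"hand":0},
  {"linear":[0,-20,0],"turn":[0,0,0],"hand":0},
  {"linear":[0,-25,0],"turn":[0,0,0],"hand":0},
  {"linear":[0,-10,0],"turn":[0,0,0],"hand":0},
  {"linear":[0,0,0],"turn":[0,0,0],"hand":0},
  {"linear":[0,0,0],"turn":[0,0,0],"hand":0},
  {"linear":[0,0,0],"turn":[0,0,0],"hand":0},
])

```text
clock: 18.6
tcp_pos: [0.4801, -0.1196, 0.1717]
tool_rot: [[1.0, 0.008, 0.017], [-0.017, 0.007, 1.0], [0.008, -1.0, 0.008]]
wrist_force: [-0.2, 0.0, -0.6]
gripper_width: -0.0
```

```bash
python3 - <<'E'
from h import *
o=observe();print(o["tcp_pos"],o["clock"],o["wrist_force"])
snap("wrist","w24");snap("side","s24");snap("top","t24");snap("wrist","w25")
a=cv2.imread("pics/s24.png");b=cv2.imread("pics/side0.png")
f=lambda i:cv2.resize(i[150:350,220:420],None,fx=2,fy=2)
cv2.imwrite("pics/cmp.png",np.hstack([f(b),f(a)]))
E
```

```text
[ 0.4801413  -0.11955064  0.17168368] 18.6 [-0.20492056  0.0028281  -0.60856833]
wrist 18.6 [(1345, [370, 91], 0.089, 150.4), (283, [352, 139], 0.053, 144.3)]
side 18.65 [(6, [288, 211], 0.088, 125.2), (19, [278, 215], 0.089, 147.9)]
top 18.7 [(41, [310, 241], 0.091, 152.0)]
wrist 18.75 [(1339, [370, 90], 0.089, 150.4), (287, [352, 138], 0.053, 144.1)]
```

View pics/w25.png

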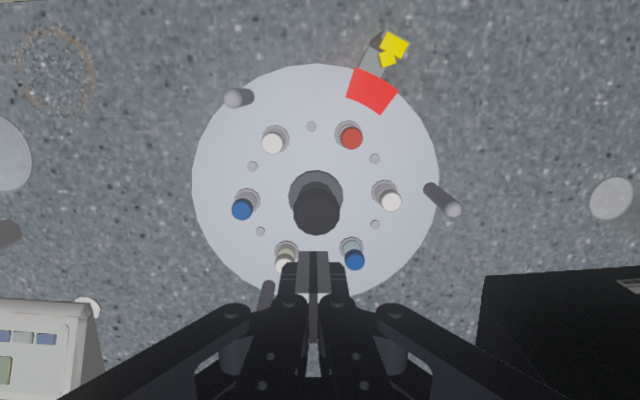

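View pics/cmp.png

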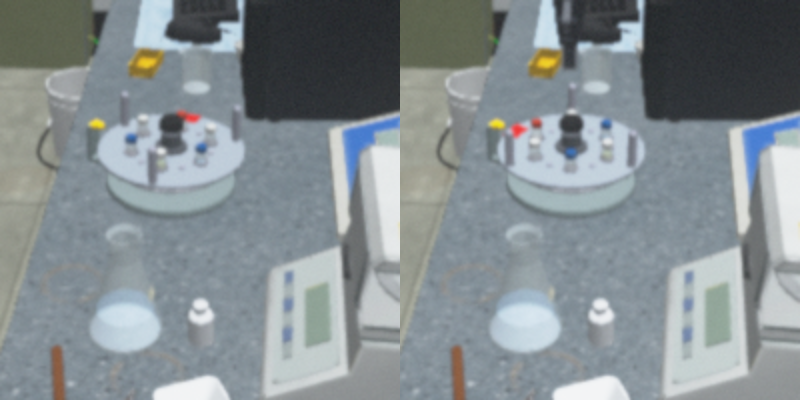

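The carousel is at rest with the red band at the pointer. The gripper is clear of it, and the flask, beaker, tray and weight look unmoved.

```bash
python3 -c "
from plant import *
print(hand_in())"
```

```text
the job is handed in; nothing more can be done
None
```

I flicked post 1 with the shut fingertips, and the carousel spun freely clockwise at about 1.8 rad/s. On the red band's second pass of the pointer, at about 0.65 rad/s, I pressed the cap until it stopped. I then lifted straight off and handed in at about 18.8 s.

**Last checks:**
- **Red band:** the wrist camera puts its middle at 150.4° and the pointer at about 151.2°, so it is 1–2 mm off along the rim. The angle was the same before and after I let go. The top camera reads 152.0° for the band against 153.5° for the pointer, which agrees.
- **Press:** the wrist force was about 3–4 N in the readings taken during the press, well below 25 N.
- **Bystanders:** flask, beaker, tray and weight show no visible movement between the first and last side pictures.

**Disagreements:**
- **Fingertip distance:** `tcp_to_tips` gives 25 mm, but the pictures and a light touch on the resting cap before the flick showed the shut fingertips level with the TCP. I set the heights by that touch.
- **Side camera:** it read 2–3 mm off in x at the hub, and it put the red band at 147.9°. I relied on the wrist and top cameras instead.

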